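# Feed a fresh filter cartridge out of the dispenser

### The arm

A 7-joint arm with a two-finger parallel gripper is mounted at the origin on the work surface. World frame = base frame: x ahead of the robot, y to its left, z up, the work surface at z = 0. Lengths are in mm, angles in degrees, forces in N, time in s.
With the tool pointing down it reaches from about 400 to 900 mm from the base axis. Payload 5.5 kg.
Tool frame: the origin (TCP) lies on the centre line of the jaws, within the pads' length; the fingertips stand 8 mm ahead of it and the grasp point (between the pads) lies 11 mm behind it; x points along the fingers, z is the direction in which the jaws open and shut, and the axes are right-handed (so a half turn about x gives the same grasp; the last joint's range is limited). The gripper opens to 85 mm and grips with 20 to 120 N. Pads are 22 mm wide; open, the fingers measure 114 mm over their backs; the gripper's body (76 mm by 85 mm) begins 54 mm behind the grasp point. The pads swing forward as they close: fully open they stand 13 mm farther back than shut.
Start: joints at [84.179, 28.699, -24.465, 88.831, 12.651, 65.22, -12.049], TCP at [231.928, -607.214, 239.31] pointing down, gripper open.
Joint ranges: [-164.97, 164.97], [-17.58, 116.51], [-87.97, 89.64], [11.32, 138.91], [-80.73, 260.73], [10.89, 115.49], [-147.41, 147.41]. Speed limits (degrees/s): [147.25, 147.25, 180, 180, 180, 180, 180].

### API

Orientations are given as a 3x3 rotation matrix whose columns are the frame's x, y, z axes.
In Python, from cell import * gives the robot as it stands.
- The arm moves only by the tool servo_tool, never from a script. Its arguments are lists of equal length, an entry for each row: "claw": the finger opening in m, from 0 to 0.0854; "slide": the shift along the tool's x, y, z in m, a list of three; "rot": the turn, a rotation vector about the tool's x, y, z in degrees, a list of three. A call has 1 to 12 rows; each row shifts and turns the pose as measured when the row begins, along the tool's axes as they then stand; what a row does not reach is not made up. A row lasts 1/8 s, in which the tool goes at most 62.5 mm and 10.7 degrees, less where a joint would pass 70% of its speed; a pose out of reach is approached as far as the arm can. A call is refused whole if a number of a shift passes 0.0625 or a number of a turn 10.7, either way. A call with a gripper value outside its range is refused whole. The fingers move at their own pace and stop on an object; "squeeze" is the grip in N (left out, the last holds). Time passes only in rows, so rows that do not move let the fingers close. It gives the time, the measured TCP pose, the force and the opening at its end, in the units of the state.
- read_state(): the state, without advancing time (a new reading comes with each control period).
- snapshot(name): name is "side" or "top"; returns (picture, depth): 480x640x3 uint8, blue, green, red; 480x640 float32, mm along the optical axis (not along the pixel's ray), 0 where there is no reading.
- camera_params(name): a dict with "fx", "fy", "cx", "cy" (pixels), "D" ([k1, k2, p1, p2, k3] as OpenCV has them; the pictures are not rectified), "xyz" and "attitude" of the camera in the world. Camera axes: x right, y down, z forward; pixel columns grow to the right and rows downward; lengths in mm; the calibration is good to about 2 mm. A picture is of the moment at which its call begins. camera_params takes no time and is no camera call.
- job_done(): hands the job in, once; it reports no verdict.
Trained networks look in the newest picture that a camera, given by its name, has taken for a name from the list of things; names that differ only in an ending like _2 or _b are one class to them, and where a whole thing is asked for, a point or a joint stands for the part that bears it (a point fixed in the world has none). Each returns a list of dicts, best first, with "score" (0 to 1); they miss things now and then, are a little off and sometimes report something else, mostly with a low value. They report only what shows in the picture. A call takes as long as a camera call. They do not tell look-alikes from the thing itself.
- search_frame(target, camera): "at" ([row, column] in pixels, amid what is visible of it).
- spot_point(target, camera): "at" ([row, column] in pixels: a listed point, or the origin of a listed thing).
The state is a dict: "time": time; "joint_positions": joint angles; "joint_vel": joint speeds; "joint_efforts": joint torques, N m; "eef_pos": TCP position; "ee_rot": TCP orientation; "wrist_force": force on the tool from outside, world axes, zero at the start; "moment": the same for the moment, N m; "finger_gap": opening from 0.0 (shut) to 1.0 (fully open).
Only numpy, scipy, OpenCV 4.12 (cv2) and the standard library are available. Lean on these libraries where they do the work, as an engineer would, in place of code of your own. Each camera call takes 0.05 s, during which the arm holds its last target.

### The job

Push the spring-loaded slider on the clear cartridge dispenser all the way to its end stop so that it carries the fresh cartridge under the round port, then let go while it is at the end so that it snaps all the way home by itself. Then reach in through the port, lift the cartridge out and gently set it down upright in the empty dish. Leave the spent cartridge in the other dish where it stands.

Things in the scene. Friction and masses are not known exactly. Their poses are not given: they have to be found in the camera images.
- dispenser: Fixed clear box, spans x -75 to +75, y -180 to +150, z 0 to 165 mm about its origin on the work surface. Its closed 8 mm clear deck (top face at z 165 mm) has one round port at x 0, y +70 mm. Inside, a white pedestal track (top at z 30 mm) with low guides runs along y at x 0 to an end stop under the port: an advanced cartridge stands within 5 mm of the port's axis. Yaw varies.
- port (a point): Centre of the open round port, 124 mm in diameter, at the height of the deck's top face (165 mm); a white collar 3 mm high surrounds it. Axes those of the dispenser.
- slider (a joint): Travel of the spring-return slider, m: 0 home, 0.110 at its end stop, growing along the dispenser's +y (towards the port). The spring drives it home with 4 N at home to 9.5 N at the end; let go, it is home within 0.5 s. A pusher plate under the deck shoves the cartridge ahead of it and does not pull it back.
- slider_grip (a point): Middle of the slider's ribbed grey grip fin that stands up from the deck: 22 mm thick (dispenser x), 56 mm long (dispenser y), 45 mm tall, this point 22 mm below its top and 26 mm above the deck's top face. Its axes are those of the dispenser and it moves with the slider; home is at dispenser x 0, y -140 mm.
- cartridge: Fresh filter cartridge, loose, at first on the track under the closed deck, ahead of the pusher: white ribbed cylinder 62 mm in diameter, 90 mm high, with a grey round grip knob 30 mm in diameter, 35 mm tall, on top (125 mm in all). Origin at the centre of its underside, z up its axis. 0.15 to 0.31 kg. Under the port its knob top is 10 mm below the deck's top face.
- dish_empty: Empty fixed square grey dish, 130 by 130 mm, 22 mm high, walls and floor 4 mm thick. Origin at the centre of its underside, z up. Which of the two places it has varies.
- dish_spent: Fixed dish of the same form that holds the spent cartridge; not to be used.
- spent: Spent cartridge, loose, of the same form and size as the fresh one, standing in the other dish; to be left alone. Origin at the centre of its underside.
Things that resemble listed ones, but are neither listed nor needed, are in the scene too. What is shaped like the cartridge but green or orange is not meant.

How it is judged:
By the outcome, as a careful person would: the job done as asked, in the order asked, and still so for the second after the job is handed in, with the robot touching nothing.
It also fails if it takes over 64 s, if anything falls off the work surface, if the arm or the gripper's body presses on something with over 40 N, if the wrist force passes 120 N, or if a joint passes its speed limit or range.

## Working session

There is one attempt and no reset: what is moved stays moved. The work goes in short steps, Python scripts to look and compute and a tool call to move; the robot and the scene stay as the last step left them, time stands still between calls to the robot, and variables do not carry over. Pictures are saved under pics/ and viewed, and the job is handed in when it is done.

Besides the shell and the picture viewer there is one more tool, called after "Emit:" as name(argument=value, ...), one argument or row to a line, values as JSON. servo_tool: Moves the arm, as the interface text tells. Its arguments: {"type":"object","properties":{"claw":{"type":"array"},"slide":{"type":"array"},"rot":{"type":"array"},"squeeze":{"type":"number"}},"required":["claw","slide","rot"]}

```bash
ls; mkdir -p pics; cat > h.py <<'E'
from cell import *
import numpy as np, cv2
def cam(n):
    p=camera_params(n); K=np.array([[p['fx'],0,p['cx']],[0,p['fy'],p['cy']],[0,0,1.]])
    return p,K,np.array(p['D'],float),np.array(p['xyz'],float),np.array(p['attitude'],float)
def ray(n,at):
    p,K,D,t,R=cam(n); u=cv2.undistortPoints(np.array([[[at[1],at[0]]]],float),K,D)[0,0]
    return t,R@np.array([u[0],u[1],1.])
def onz(n,at,z):
    t,d=ray(n,at); return t+d*(z-t[2])/d[2]
def dep(n,at,d):
    t,r=ray(n,at); return t+r*d
def proj(n,P):
    p,K,D,t,R=cam(n); rv=cv2.Rodrigues(R.T)[0]
    return cv2.projectPoints(np.array(P,float).reshape(-1,3),rv,-R.T@t,K,D)[0].reshape(-1,2)
E
python3 - <<'E'
from h import *
np.set_printoptions(precision=2,suppress=True)
for n in ('side','top'):
    im,d=snapshot(n); cv2.imwrite(f'pics/{n}0.png',im); np.save(f'{n}0d.npy',d)
    print(n,camera_params(n))
    for t in ('slider_grip','port','cartridge','dish_empty','dish_spent','spent','dispenser'):
        for r in spot_point(t,n)[:4]: print(t,r)
print(read_state())
E
```

```text
pics
side {'fx': 568.2545587936581, 'fy': 568.2545587936581, 'cx': 323.7913509437353, 'cy': 243.07523568270892, 'D': array([0.02, 0.  , 0.  , 0.  , 0.  ]), 'xyz': array([-107.5 ,  639.23,  814.28]), 'attitude': array([[-0.72, -0.44,  0.54],
       [-0.69,  0.43, -0.57],
       [ 0.02, -0.79, -0.61]])}
slider_grip {'at': [149.0, 387.9], 'score': 0.62}
port {'at': [202.6, 334.8], 'score': 0.79}
cartridge {'at': [312.8, 374.8], 'score': 0.76}
cartridge {'at': [282.8, 401.7], 'score': 0.68}
dish_empty {'at': [327.1, 180.5], 'score': 0.79}
spent {'at': [377.8, 251.1], 'score': 0.9}
dispenser {'at': [248.4, 348.2], 'score': 0.69}
top {'fx': 585.0711505881266, 'fy': 585.0711505881266, 'cx': 325.6030300904389, 'cy': 237.08127607794543, 'D': array([-0.1,  0. ,  0. ,  0. ,  0. ]), 'xyz': array([ 359.14,   -8.44, 1210.7 ]), 'attitude': array([[-0.01, -0.99,  0.15],
       [-1.  ,  0.01,  0.01],
       [-0.01, -0.15, -0.99]])}
slider_grip {'at': [197.8, 482.7], 'score': 0.62}
port {'at': [223.1, 370.3], 'score': 0.72}
port {'at': [199.3, 486.3], 'score': 0.31}
cartridge {'at': [315.7, 343.5], 'score': 0.98}
cartridge {'at': [307.1, 393.7], 'score': 0.84}
cartridge {'at': [225.7, 413.7], 'score': 0.62}
dish_empty {'at': [200.0, 199.4], 'score': 0.71}
dish_spent {'at': [283.9, 203.1], 'score': 0.64}
spent {'at': [292.0, 201.6], 'score': 0.67}
dispenser {'at': [230.7, 395.8], 'score': 0.56}
{'time': 0.8, 'joint_positions': array([ 84.18,  28.7 , -24.47,  88.83,  12.65,  65.22, -12.05]), 'joint_vel': array([-0.01,  0.06, -0.14,  0.09,  0.  ,  0.08, -0.05]), 'joint_efforts': array([ -0.  , -56.93,  -5.81, -28.13,   0.01,   0.  ,  -0.  ]), 'eef_pos': array([ 231.94, -607.22,  239.35]), 'ee_rot': array([[ 0.  ,  0.93,  0.36],
       [-0.  ,  0.36, -0.93],
       [-1.  ,  0.  ,  0.  ]]), 'wrist_force': array([ 0.23, -0.56, -1.52]), 'moment': array([ 0.06, -0.04,  0.02]), 'finger_gap': 1.0034765996057893}
```

View pics/top0.png

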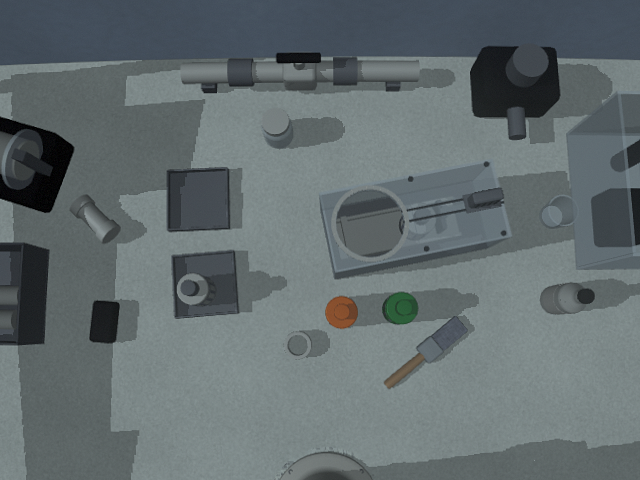

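View pics/side0.png

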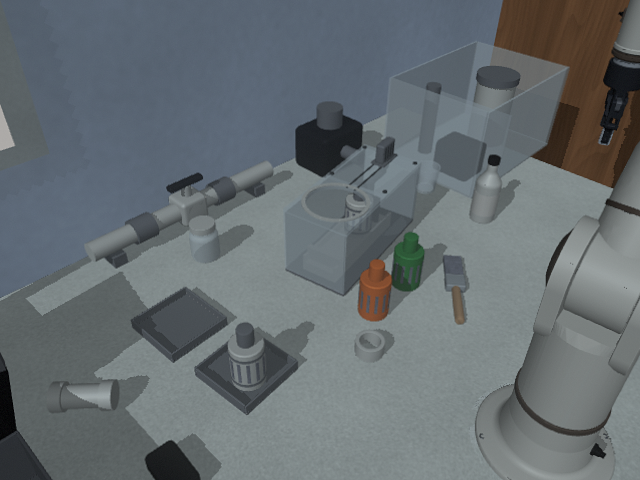

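The top view shows the port at about (223,370) and the fin at (197,485). The empty dish is at (200,199) and the spent dish at (284,205). The orange and green cylinders are decoys. A large clear box stands at the right edge. Next I'll turn these into positions.

```bash
python3 - <<'E'
from h import *
np.set_printoptions(precision=1,suppress=True)
print('port',onz('top',(223.1,370.3),165),onz('side',(202.6,334.8),165))
print('grip',onz('top',(197.8,482.7),191),onz('side',(149,387.9),191))
print('dishE',onz('top',(200,199.4),0),onz('side',(327.1,180.5),0))
print('cart',onz('top',(225.7,413.7),30))
im=cv2.imread('pics/top0.png'); 
cv2.imwrite('pics/c1.png',cv2.resize(im[140:300,300:530],None,fx=3.4,fy=3.4,interpolation=cv2.INTER_CUBIC))
ims=cv2.imread('pics/side0.png')
cv2.imwrite('pics/c2.png',cv2.resize(ims[110:310,270:470],None,fx=3,fy=3,interpolation=cv2.INTER_CUBIC))
d=np.load('top0d.npy')
for q in [(200,200),(183,485),(195,485),(165,330),(100,620),(250,575),(95,615),(130,570),(60,515),(70,300)]:
    print(q,d[q],dep('top',q,d[q]))
E
```

```text
port [543.3 -84.3 165. ] [540.3 -80.6 165. ]
grip [ 583.4 -285.2  191. ] [ 578.7 -296.9  191. ]
dishE [625.1 265.7   0. ] [619.1 267.2   0. ]
cart [ 561.1 -183.1   30. ]
(200, 200) 1232.1383 [623.8 263.1   6. ]
(183, 485) 1068.1432 [ 616.4 -297.2  167.9]
(195, 485) 1019.0002 [ 583.7 -283.6  212.7]
(165, 330) 1248.9193 [699.3 -12.6  -0.9]
(100, 620) 1018.3588 [ 752.8 -534.8  237.8]
(250, 575) 1211.4908 [ 511.1 -528.4    5.7]
(95, 615) 1025.6106 [ 764.5 -529.2  232.3]
(130, 570) 1233.147 [ 769.3 -530.3   23.1]
(60, 515) 1100.6433 [ 858.5 -369.   171.5]
(70, 300) 1192.8411 [878.5  47.8  83.4]
```

View pics/c1.png

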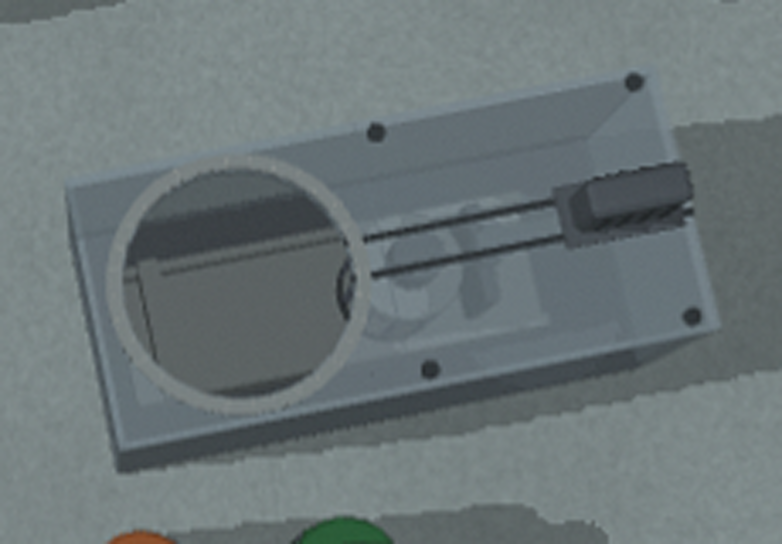

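View pics/c2.png

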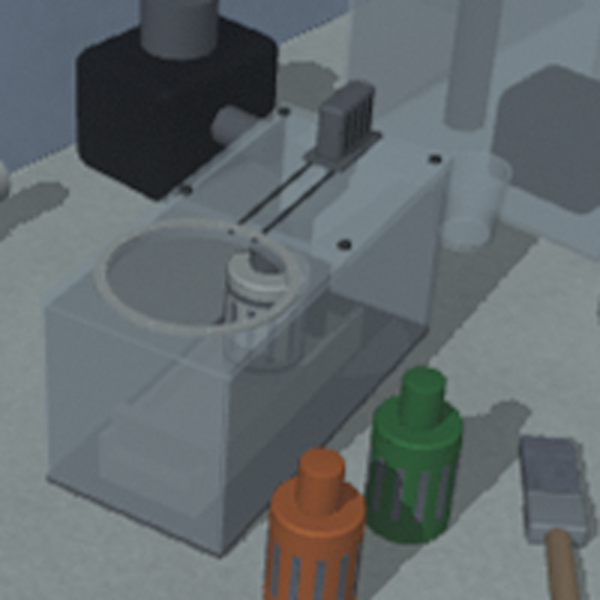

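View pics/c3.png

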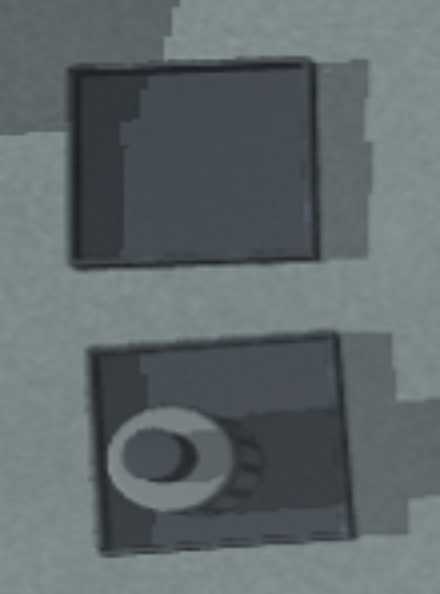

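```bash
python3 - <<'E'
from h import *
np.set_printoptions(precision=1,suppress=True)
def cloud(n):
    d=np.load(n+'0d.npy'); p,K,D,t,R=cam(n)
    vv,uu=np.mgrid[0:480,0:640]; u=cv2.undistortPoints(np.stack([uu,vv],-1).reshape(-1,1,2).astype(float),K,D).reshape(480,640,2)
    P=np.dstack([u,np.ones((480,640))])*d[...,None]; P=P@R.T+t; P[d==0]=np.nan; return P
for n in('top','side'):
    P=cloud(n).reshape(-1,3)
    m=(abs(P[:,0]-581)<45)&(abs(P[:,1]+288)<50)&(abs(P[:,2]-212)<5)
    q=P[m]; r=cv2.minAreaRect(q[:,:2].astype(np.float32)); print(n,'fin',m.sum(),r,np.median(q[:,2]))
    m=(abs(P[:,0]-541)<80)&(abs(P[:,1]+83)<80)&(abs(P[:,2]-168)<2.5)&(np.hypot(P[:,0]-541,P[:,1]+83)<78)
    q=P[m]; 
    if len(q)>30: print('collar',len(q),cv2.fitEllipse(q[:,:2].astype(np.float32)),cv2.minAreaRect(q[:,:2].astype(np.float32)),np.median(q[:,2]))
    m=(abs(P[:,0]-623)<90)&(abs(P[:,1]-265)<90)&(abs(P[:,2]-22)<4)
    print('dish',cv2.minAreaRect(P[m][:,:2].astype(np.float32)))
    m=(P[:,0]>300)&(P[:,0]<780)&(abs(P[:,1])<750)&(P[:,2]>225); q=P[m]; print('high',q.min(0),q.max(0),len(q))
    m=m&(P[:,1]<-500); print('box',P[m].min(0),P[m].max(0))
E
```

```text
top fin 366 ((583.0062866210938, -288.688232421875), (22.484859466552734, 56.1283073425293), 10.760208129882812) 212.0094423857799
collar 1194 ((541.765380859375, -82.84674835205078), (138.0449676513672, 139.2329559326172), 11.5942964553833) ((542.7460327148438, -82.32975769042969), (149.9233856201172, 155.07888793945312), 10.99094009399414) 167.18295068218788
dish ((624.2064819335938, 267.24725341796875), (131.6942596435547, 130.7774200439453), 1.9567158222198486)
high [ 470.3 -576.4  225. ] [ 772.  -525.8  245.7] 1360
box [ 470.3 -576.4  225. ] [ 772.  -525.8  245.7]
side fin 145 ((581.3634033203125, -287.2461853027344), (23.501270294189453, 58.11008834838867), 11.657561302185059) 212.74639007005135
collar 518 ((541.2669067382812, -82.23490142822266), (135.73097229003906, 136.2684326171875), 48.03852081298828) ((540.2438354492188, -83.27250671386719), (148.7178192138672, 151.8536834716797), 14.080320358276367) 167.0391706981552
dish ((621.6098022460938, 266.6543884277344), (133.22633361816406, 131.4101104736328), 2.265375852584839)
high [ 464.7 -749.7  225. ] [ 773.6 -522.4  244.1] 1341
box [ 464.7 -749.7  225. ] [ 773.6 -522.4  244.1]
```

```bash
cat > plan.py <<'E'
from h import *
import sys
from scipy.spatial.transform import Rotation as Ro
def plan(tp,yaw=None,n=None,maxmm=55,maxdeg=10):
    """yaw: world direction of tool z, deg; tool x down"""
    s=read_state(); p=np.array(s['eef_pos']); R=np.array(s['ee_rot'])
    if yaw is None: Rt=R
    else:
        c,si=np.cos(np.radians(yaw)),np.sin(np.radians(yaw)); x=np.array([0,0,-1.]); z=np.array([c,si,0]); Rt=np.c_[x,np.cross(z,x),z]
    rv=Ro.from_matrix(R.T@Rt).as_rotvec(degrees=True); d=np.array(tp)-p
    n=n or int(max(np.ceil(np.linalg.norm(d)/maxmm),np.ceil(np.linalg.norm(rv)/maxdeg),1))
    rows=[];
    for i in range(n):
        rows.append((R.T@(d/n)/1000).round(4).tolist()); R=R@Ro.from_rotvec(rv/n,degrees=True).as_matrix()
    print('t',s['time'],'p',p.round(1),'F',s['wrist_force'].round(1),'gap',round(s['finger_gap'],3),'j',s['joint_positions'].round(0)); print('n',n,'rot/row',(rv/n).round(2).tolist(),'total',rv.round(1)); print(rows)
E
python3 - <<'E'
from plan import *
plan([450,-330,330],11,n=9)
E
```

```text
t 0.8 p [ 231.9 -607.2  239.4] F [ 0.2 -0.6 -1.5] gap 1.003 j [ 84.  29. -24.  89.  13.  65. -12.]
n 9 rot/row [-8.9, 0.0, 0.0] total [-80.1   0.    0. ]
[[-0.0101, 0.0336, -0.0201], [-0.0101, 0.0363, -0.0147], [-0.0101, 0.0382, -0.0089], [-0.0101, 0.0391, -0.0029], [-0.0101, 0.0391, 0.0032], [-0.0101, 0.0381, 0.0092], [-0.0101, 0.0362, 0.015], [-0.0101, 0.0335, 0.0204], [-0.0101, 0.0299, 0.0253]]
```

Emit:
servo_tool(
  claw=[0.06,0.06,0.06,0.06,0.06,0.06,0.06,0.06,0.06],
  slide=[
    [-0.01,0.034,-0.02],
    [-0.01,0.036,-0.015],
    [-0.01,0.038,-0.009],
    [-0.01,0.039,-0.003],
    [-0.01,0.039,0.003],
    [-0.01,0.038,0.009],
    [-0.01,0.036,0.015],
    [-0.01,0.034,0.02],
    [-0.01,0.03,0.025],
  ],
  rot=[
    [-8.9,0,0],
    [-8.9,0,0],
    [-8.9,0,0],
    [-8.9,0,0],
    [-8.9,0,0],
    [-8.9,0,0],
    [-8.9,0,0],
    [-8.9,0,0],
    [-8.9,0,0],
  ],
  squeeze=40,
)

```text
time: 1.92
eef_pos: [446.5, -320.8, 331.3]
ee_rot: [[-0.002, -0.227, 0.974], [-0.003, 0.974, 0.227], [-1.0, -0.003, -0.002]]
wrist_force: [-0.3, -0.4, -0.8]
finger_gap: 0.702
```

```bash
python3 - <<'E'
from plan import *
plan([582.3,-288.2,270],11)
E
```

```text
t 1.925 p [ 446.5 -320.8  331.3] F [-0.3 -0.4 -0.8] gap 0.702 j [ 73.  18. -50.  96.  15.  72.  33.]
n 3 rot/row [0.7, -0.04, 0.05] total [ 2.1 -0.1  0.2]
[[0.0203, 0.0004, 0.0466], [0.0204, 0.0009, 0.0466], [0.0204, 0.0015, 0.0465]]
```

Emit:
servo_tool(
  claw=[0.06,0.06,0.06,0.06],
  slide=[
    [0.02,0.0005,0.0465],
    [0.02,0.001,0.0465],
    [0.02,0.0015,0.0465],
    [0,0,0],
  ],
  rot=[
    [0.7,0,0],
    [0.7,0,0],
    [0.7,0,0],
    [0,0,0],
  ],
)

```text
time: 2.42
eef_pos: [588.6, -284.6, 271.7]
ee_rot: [[0.002, -0.194, 0.981], [-0.007, 0.981, 0.194], [-1.0, -0.007, 0.001]]
wrist_force: [-0.0, 0.6, -0.9]
finger_gap: 0.701
```

```bash
python3 - <<'E'
from plan import *
plan([582.3,-288.2,186],11,maxmm=28)
E
```

```text
t 2.425 p [ 588.6 -284.6  271.7] F [-0.   0.6 -0.9] gap 0.701 j [ 55.  32. -46.  86.  24.  72.  16.]
n 4 rot/row [0.05, 0.01, 0.1] total [0.2 0.  0.4]
[[0.0214, -0.0004, -0.0017], [0.0214, -0.0005, -0.0017], [0.0214, -0.0005, -0.0017], [0.0214, -0.0005, -0.0017]]
```

Emit:
servo_tool(
  claw=[0.06,0.06,0.06,0.06,0.06,0.06],
  slide=[
    [0.01,-0.001,-0.005],
    [0.02,-0.001,-0.002],
    [0.02,0,0],
    [0.02,0,0],
    [0.012,0,0],
    [0,0,0],
  ],
  rot=[
    [0,0,0.4],
    [0,0,0],
    [0,0,0],
    [0,0,0],
    [0,0,0],
    [0,0,0],
  ],
)

```text
time: 3.18
eef_pos: [577.6, -292.1, 183.8]
ee_rot: [[-0.002, -0.189, 0.982], [-0.002, 0.982, 0.189], [-1.0, -0.001, -0.002]]
wrist_force: [-0.4, 0.5, 0.8]
finger_gap: 0.706
```

```bash
python3 - <<'E'
from plan import *
plan([582.3,-288.2,186],11,maxmm=28)
im,d=snapshot('side'); cv2.imwrite('pics/s1.png',cv2.resize(im[90:250,300:470],None,fx=3.5,fy=3.5))
E
```

```text
t 3.175 p [ 577.6 -292.1  183.8] F [-0.4  0.5  0.8] gap 0.706 j [ 55.  37. -44.  92.  28.  63.  14.]
n 1 rot/row [-0.11, -0.14, 0.06] total [-0.1 -0.1  0.1]
[[-0.0022, 0.003, 0.0054]]
```

View pics/s1.png

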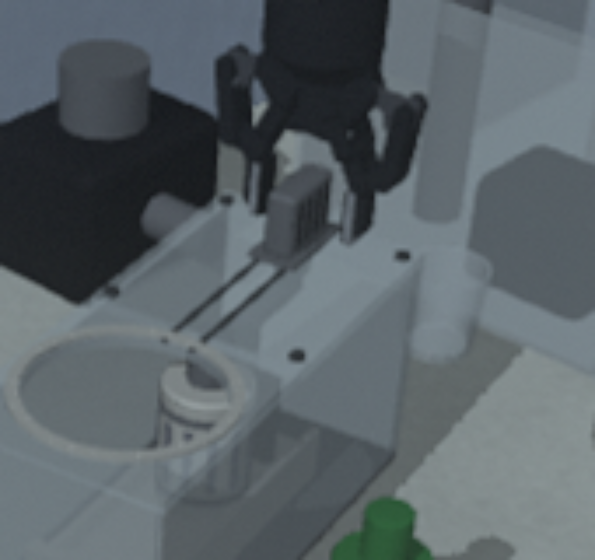

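The jaws straddle the fin. I'll shift by 5 mm to centre them and then close.

Emit:
servo_tool(
  claw=[0.06,0.06,0.06],
  slide=[
    [-0.002,0.003,0.0045],
    [0,0,0],
    [0,0,0],
  ],
  rot=[
    [0,0,0],
    [0,0,0],
    [0,0,0],
  ],
)

```text
time: 3.6
eef_pos: [583.9, -287.9, 188.8]
ee_rot: [[0.002, -0.19, 0.982], [-0.003, 0.982, 0.19], [-1.0, -0.004, 0.002]]
wrist_force: [0.3, -0.1, 0.9]
finger_gap: 0.706
```

Emit:
servo_tool(
  claw=[0.03,0.015,0.015,0.015,0.015,0.015],
  slide=[
    [0,0,0],
    [0,0,0],
    [0,0,0],
    [0,0,0],
    [0,0,0],
    [0,0,0],
  ],
  rot=[
    [0,0,0],
    [0,0,0],
    [0,0,0],
    [0,0,0],
    [0,0,0],
    [0,0,0],
  ],
  squeeze=50,
)

```text
time: 4.35
eef_pos: [582.8, -288.2, 189.6]
ee_rot: [[0.0, -0.19, 0.982], [-0.004, 0.982, 0.19], [-1.0, -0.004, -0.001]]
wrist_force: [-1.8, 0.1, 1.5]
finger_gap: 0.249
```

```bash
python3 - <<'E'
from plan import *
s=read_state();p=s['eef_pos']
plan([p[0]-21,p[1]+108,p[2]],11,maxmm=14)
E
```

```text
t 4.35 p [ 582.8 -288.2  189.6] F [-1.8  0.1  1.5] gap 0.249 j [ 54.  36. -44.  91.  28.  64.  14.]
n 8 rot/row [-0.01, -0.0, 0.03] total [-0.1 -0.   0.2]
[[-0.0001, 0.0138, -0.0], [-0.0001, 0.0138, -0.0], [-0.0, 0.0138, -0.0], [-0.0, 0.0138, -0.0], [-0.0, 0.0138, -0.0], [-0.0, 0.0138, -0.0], [-0.0, 0.0138, -0.0], [-0.0, 0.0138, -0.0]]
```

Emit:
servo_tool(
  claw=[0.015,0.015,0.015,0.015,0.015,0.015,0.015,0.015,0.015,0.015],
  slide=[
    [0,0.008,0],
    [0,0.01,0],
    [0,0.01,0],
    [0,0.01,0],
    [0,0.01,0],
    [0,0.01,0],
    [0,0.01,0],
    [0,0.01,0],
    [0,0.008,0],
    [0,0,0],
  ],
  rot=[
    [0,0,0],
    [0,0,0],
    [0,0,0],
    [0,0,0],
    [0,0,0],
    [0,0,0],
    [0,0,0],
    [0,0,0],
    [0,0,0],
    [0,0,0],
  ],
)

```text
time: 5.6
eef_pos: [572.2, -233.2, 189.7]
ee_rot: [[0.02, -0.174, 0.985], [-0.044, 0.984, 0.175], [-0.999, -0.047, 0.012]]
wrist_force: [4.3, -6.2, -4.1]
finger_gap: 0.253
```

```bash
python3 - <<'E'
from plan import *
plan([582.8-21,-288.2+108,189.5],11,maxmm=14)
E
```

```text
t 5.6 p [ 572.2 -233.2  189.7] F [ 4.3 -6.2 -4.1] gap 0.253 j [ 51.  32. -45.  98.  28.  60.   7.]
n 4 rot/row [-0.24, 0.17, 0.67] total [-0.9  0.7  2.7]
[[-0.0006, 0.0135, -0.0002], [-0.0004, 0.0135, -0.0002], [-0.0003, 0.0135, -0.0001], [-0.0001, 0.0135, -0.0001]]
```

Emit:
servo_tool(
  claw=[0.015,0.015,0.015,0.015,0.015],
  slide=[
    [0,0.013,0],
    [0,0.013,0],
    [0,0.013,0],
    [0,0.013,0],
    [0,0.01,0],
  ],
  rot=[
    [-0.2,0.2,0.8],
    [-0.2,0.2,0.8],
    [-0.2,0.2,0.8],
    [0,0,0.8],
    [0,0,0.8],
  ],
)

```text
time: 6.22
eef_pos: [564.9, -195.7, 189.7]
ee_rot: [[0.01, -0.176, 0.984], [-0.009, 0.984, 0.176], [-1.0, -0.011, 0.008]]
wrist_force: [3.7, -10.4, -3.9]
finger_gap: 0.246
```

```bash
python3 - <<'E'
from plan import *
plan([582.8-21,-288.2+108,189.5],11,maxmm=14)
E
```

```text
t 6.225 p [ 564.9 -195.7  189.7] F [  3.7 -10.4  -3.9] gap 0.246 j [ 51.  31. -46.  99.  26.  60.   5.]
n 2 rot/row [-0.44, 0.24, 0.3] total [-0.9  0.5  0.6]
[[0.0, 0.0079, -0.0001], [0.0001, 0.0079, -0.0001]]
```

Emit:
servo_tool(
  claw=[0.015,0.015,0.015],
  slide=[
    [0,0.01,0],
    [0,0.01,0],
    [0,0.008,0],
  ],
  rot=[
    [-0.3,0.2,0.8],
    [-0.3,0.2,0.8],
    [0,0,0.8],
  ],
)

```text
time: 6.6
eef_pos: [562.4, -183.2, 189.8]
ee_rot: [[0.004, -0.18, 0.984], [0.012, 0.984, 0.18], [-1.0, 0.011, 0.006]]
wrist_force: [4.1, -11.1, -4.9]
finger_gap: 0.245
```

```bash
python3 - <<'E'
from plan import *
plan([582.8-21,-288.2+108,189.5],11,maxmm=14)
E
```

```text
t 6.6 p [ 562.4 -183.2  189.8] F [  4.1 -11.1  -4.9] gap 0.245 j [ 51.  31. -47. 100.  25.  60.   6.]
n 1 rot/row [-0.63, 0.36, -0.61] total [-0.6  0.4 -0.6]
[[0.0003, 0.003, -0.0001]]
```

Emit:
servo_tool(
  claw=[0.015,0.015],
  slide=[
    [0,0.008,0],
    [0,0.008,0],
  ],
  rot=[
    [-0.3,0.2,0],
    [-0.3,0.2,0],
  ],
)

```text
time: 6.85
eef_pos: [561.6, -179.4, 189.8]
ee_rot: [[0.004, -0.183, 0.983], [-0.004, 0.983, 0.183], [-1.0, -0.004, 0.003]]
wrist_force: [6.2, -16.7, -5.2]
finger_gap: 0.251
```

```bash
python3 - <<'E'
from plan import *
plan([582.8-21,-288.2+108,189.5],11,maxmm=14)
E
```

```text
t 6.85 p [ 561.6 -179.4  189.8] F [  6.2 -16.7  -5.2] gap 0.251 j [ 50.  31. -47. 100.  26.  60.   5.]
n 1 rot/row [-0.46, 0.19, 0.25] total [-0.5  0.2  0.3]
[[0.0003, -0.0008, 0.0]]
```

Emit:
servo_tool(
  claw=[0.015,0.015],
  slide=[
    [0,0.009,0],
    [0,0.01,0],
  ],
  rot=[
    [-0.3,0.1,0],
    [-0.3,0.1,0],
  ],
)

```text
time: 7.1
eef_pos: [561.6, -179.3, 189.9]
ee_rot: [[0.011, -0.181, 0.983], [-0.025, 0.983, 0.181], [-1.0, -0.027, 0.006]]
wrist_force: [8.7, -23.3, -8.2]
finger_gap: 0.249
```

```bash
python3 - <<'E'
from plan import *
plan([582.8-21,-288.2+108,189.5],11,maxmm=14)
im,d=snapshot('side'); cv2.imwrite('pics/s2.png',cv2.resize(im[90:310,270:470],None,fx=2.7,fy=2.7))
im,d=snapshot('top'); cv2.imwrite('pics/t2.png',im)
E
```

```text
t 7.1 p [ 561.6 -179.3  189.9] F [  8.7 -23.3  -8.2] gap 0.249 j [ 49.  30. -46. 101.  27.  59.   3.]
n 1 rot/row [-0.57, 0.32, 1.55] total [-0.6  0.3  1.5]
[[0.0004, -0.0009, 0.0]]
```

View pics/s2.png

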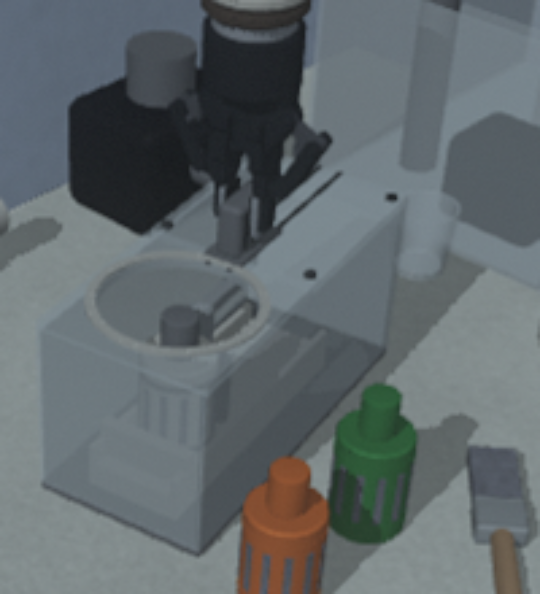

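The slider is at its end stop: the force climbed with no further travel, and the cartridge stands under the port. I'll let go here while holding position.

Emit:
servo_tool(
  claw=[0.085,0.085,0.085,0.085,0.085,0.085,0.085],
  slide=[
    [0,0.003,0],
    [0,0,0],
    [0,0,0],
    [0,0,0],
    [0,0,0],
    [0,0,0],
    [0,0,0],
  ],
  rot=[
    [0,0,0],
    [0,0,0],
    [0,0,0],
    [0,0,0],
    [0,0,0],
    [0,0,0],
    [0,0,0],
  ],
)

```text
time: 8.07
eef_pos: [561.6, -174.2, 189.7]
ee_rot: [[0.012, -0.182, 0.983], [-0.024, 0.983, 0.182], [-1.0, -0.026, 0.008]]
wrist_force: [-0.5, -0.8, -1.0]
finger_gap: 0.996
```

```bash
python3 - <<'E'
from plan import *
plan([562,-180,300],11)
im,d=snapshot('side'); cv2.imwrite('pics/s3.png',cv2.resize(im[90:310,270:470],None,fx=2.7,fy=2.7))
E
```

```text
t 8.075 p [ 561.6 -174.2  189.7] F [-0.5 -0.8 -1. ] gap 0.996 j [ 49.  30. -46. 101.  27.  59.   3.]
n 3 rot/row [-0.16, 0.14, 0.49] total [-0.5  0.4  1.5]
[[-0.0367, -0.0029, 0.0001], [-0.0367, -0.0026, -0.0], [-0.0368, -0.0022, -0.0001]]
```

View pics/s3.png

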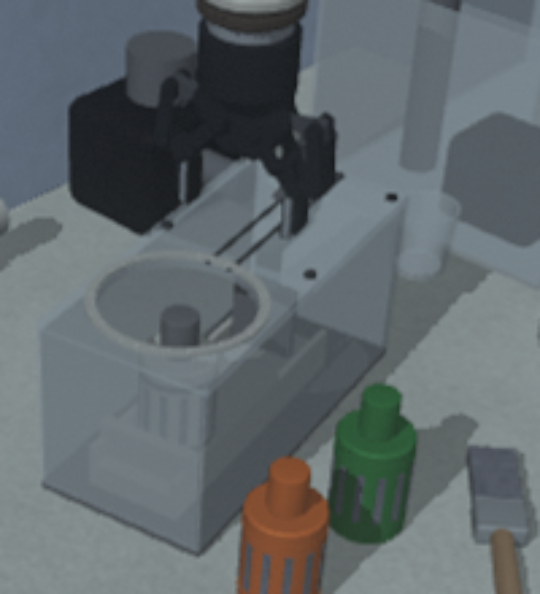

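Emit:
servo_tool(
  claw=[0.085,0.085,0.07,0.06,0.06],
  slide=[
    [-0.02,-0.001,0],
    [-0.035,0,0],
    [-0.035,0,0],
    [-0.02,0,0],
    [0,0,0],
  ],
  rot=[
    [0,0,0.5],
    [0,0,0.5],
    [0,0,0.5],
    [0,0,0],
    [0,0,0],
  ],
)

```text
time: 8.75
eef_pos: [561.7, -174.1, 308.5]
ee_rot: [[0.011, -0.183, 0.983], [0.004, 0.983, 0.183], [-1.0, 0.002, 0.011]]
wrist_force: [-0.3, 0.4, -0.7]
finger_gap: 0.703
```

```bash
python3 - <<'E'
from plan import *
np.set_printoptions(precision=1,suppress=True)
plan([541,-83,270],11)
def cloud(n,d):
    p,K,D,t,R=cam(n)
    vv,uu=np.mgrid[0:480,0:640]; u=cv2.undistortPoints(np.stack([uu,vv],-1).reshape(-1,1,2).astype(float),K,D).reshape(480,640,2)
    P=np.dstack([u,np.ones((480,640))])*d[...,None]; P=P@R.T+t; P[d==0]=np.nan; return P.reshape(-1,3)
for n in('top','side'):
    im,d=snapshot(n); cv2.imwrite(f'pics/{n}4.png',im)
    P=cloud(n,d)
    m=(abs(P[:,0]-581)<45)&(abs(P[:,1]+288)<50)&(abs(P[:,2]-212)<5)
    if m.sum()>5: print(n,'fin',cv2.minAreaRect(P[m][:,:2].astype(np.float32)))
    m=(np.hypot(P[:,0]-541,P[:,1]+83)<50)&(P[:,2]>146)&(P[:,2]<161)
    if m.sum()>5: print(n,'knob',m.sum(),cv2.minEnclosingCircle(P[m&(P[:,2]>151)][:,:2].astype(np.float32)),np.median(P[m],0))
    print(spot_point('cartridge',n)[:4])
E
```

```text
t 8.75 p [ 561.7 -174.1  308.5] F [-0.3  0.4 -0.7] gap 0.703 j [ 53.  24. -51.  93.  19.  71.   9.]
n 2 rot/row [-0.23, 0.32, -0.04] total [-0.5  0.6 -0.1]
[[0.0193, 0.0467, -0.0021], [0.0193, 0.0467, -0.0018]]
top knob 205 ((539.9891357421875, -83.9061050415039), 14.700746536254883) [539.6 -84.2 154.6]
[{'at': [315.3, 338.1], 'score': 0.82}, {'at': [308.2, 395.9], 'score': 0.79}, {'at': [236.9, 366.4], 'score': 0.73}]
side fin ((581.4545288085938, -287.6567687988281), (21.728412628173828, 61.966773986816406), 12.298640251159668)
side knob 129 ((540.1986083984375, -82.6947250366211), 16.605491638183594) [535.3 -80.1 153.2]
[{'at': [285.4, 402.1], 'score': 0.63}]
```

View pics/top4.png

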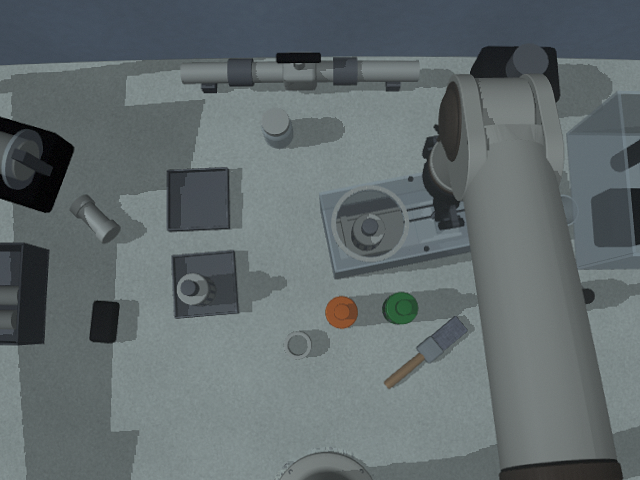

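View pics/side4.png

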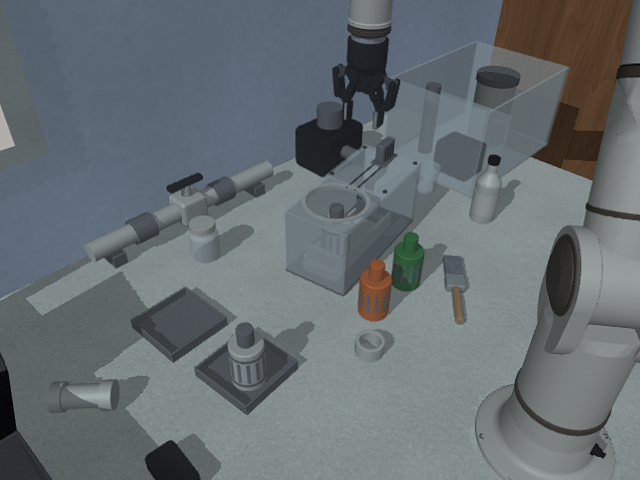

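The fin is back home at (581.5,-287.7), the same as at the start. The knob is at (540,-83.5) under the port. I'll move over it.

Emit:
servo_tool(
  claw=[0.06,0.06,0.06,0.06,0.06],
  slide=[
    [0.01,0.03,-0.001],
    [0.02,0.03,-0.002],
    [0.01,0.022,0],
    [0,0.006,0],
    [0,0,0],
  ],
  rot=[
    [-0.3,0.3,0],
    [-0.2,0.3,0],
    [0,0,0],
    [0,0,0],
    [0,0,0],
  ],
)

```text
time: 9.57
eef_pos: [537.1, -86.7, 259.5]
ee_rot: [[-0.013, -0.191, 0.982], [0.006, 0.982, 0.191], [-1.0, 0.009, -0.012]]
wrist_force: [-0.7, 0.0, 0.3]
finger_gap: 0.702
```

```bash
python3 - <<'E'
from plan import *
plan([540,-83.5,240],11)
E
```

```text
t 9.575 p [537.1 -86.7 259.5] F [-0.7  0.   0.3] gap 0.702 j [ 48.  23. -52. 102.  19.  66.   1.]
n 1 rot/row [0.01, -0.68, -0.5] total [ 0.  -0.7 -0.5]
[[0.0195, 0.0024, 0.0037]]
```

Emit:
servo_tool(
  claw=[0.06,0.06,0.06,0.06],
  slide=[
    [0.015,0.002,0.003],
    [0.015,0,0],
    [0.01,0,0],
    [0,0,0],
  ],
  rot=[
    [0,-0.6,-0.4],
    [0,0,0],
    [0,0,0],
    [0,0,0],
  ],
)

```text
time: 10.07
eef_pos: [540.6, -88.3, 218.3]
ee_rot: [[-0.001, -0.186, 0.983], [0.0, 0.983, 0.186], [-1.0, 0.0, -0.001]]
wrist_force: [-0.1, 0.4, 0.2]
finger_gap: 0.709
```

```bash
python3 - <<'E'
from plan import *
plan([540,-83.5,135],11)
E
```

```text
t 10.075 p [540.6 -88.3 218.3] F [-0.1  0.4  0.2] gap 0.709 j [ 46.  25. -50. 104.  22.  61.  -2.]
n 2 rot/row [-0.15, -0.02, -0.01] total [-0.3 -0.  -0. ]
[[0.0416, 0.0024, 0.0002], [0.0416, 0.0024, 0.0002]]
```

Emit:
servo_tool(
  claw=[0.06,0.06,0.06,0.06,0.06,0.06],
  slide=[
    [0.01,0.005,0],
    [0.015,0.001,0],
    [0.015,0.001,0],
    [0.015,0,0],
    [0.008,0,0],
    [0,0,0],
  ],
  rot=[
    [0,0,0],
    [0,0,0],
    [0,0,0],
    [0,0,0],
    [0,0,0],
    [0,0,0],
  ],
)

```text
time: 10.82
eef_pos: [539.1, -81.0, 150.6]
ee_rot: [[-0.001, -0.186, 0.983], [0.001, 0.983, 0.186], [-1.0, 0.001, -0.001]]
wrist_force: [-0.1, 0.3, 0.7]
finger_gap: 0.703
```

```bash
python3 - <<'E'
from plan import *
plan([540,-83.5,135],11)
E
```

```text
t 10.825 p [539.1 -81.  150.6] F [-0.1  0.3  0.7] gap 0.703 j [ 42.  30. -47. 108.  27.  54.  -6.]
n 1 rot/row [-0.29, -0.08, -0.05] total [-0.3 -0.1 -0. ]
[[0.0156, -0.0026, 0.0004]]
```

Emit:
servo_tool(
  claw=[0.06,0.06,0.06,0.06],
  slide=[
    [0.008,-0.002,0],
    [0.006,0,0],
    [0.001,0,0],
    [0,0,0],
  ],
  rot=[
    [0,0,0],
    [0,0,0],
    [0,0,0],
    [0,0,0],
  ],
)

```text
time: 11.32
eef_pos: [540.3, -83.4, 135.4]
ee_rot: [[0.0, -0.185, 0.983], [0.0, 0.983, 0.185], [-1.0, 0.0, 0.0]]
wrist_force: [0.5, -0.3, 0.1]
finger_gap: 0.701
```

```bash
python3 - <<'E'
from plan import *
plan([540,-83.5,135],11)
im,d=snapshot('side'); cv2.imwrite('pics/s5.png',cv2.resize(im[130:310,270:430],None,fx=3.3,fy=3.3))
E
```

```text
t 11.325 p [540.3 -83.4 135.4] F [ 0.5 -0.3  0.1] gap 0.701 j [ 42.  31. -46. 108.  28.  52.  -7.]
n 1 rot/row [-0.32, 0.02, -0.01] total [-0.3  0.  -0. ]
[[0.0004, -0.0, -0.0004]]
```

View pics/s5.png

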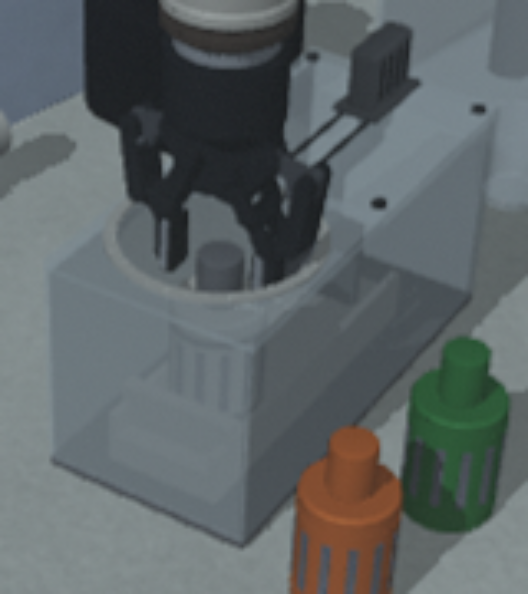

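The jaws straddle the knob through the port, with clearance to the collar. Closing.

Emit:
servo_tool(
  claw=[0.045,0.03,0.02,0.02,0.02,0.02],
  slide=[
    [0,0,0],
    [0,0,0],
    [0,0,0],
    [0,0,0],
    [0,0,0],
    [0,0,0],
  ],
  rot=[
    [0,0,0],
    [0,0,0],
    [0,0,0],
    [0,0,0],
    [0,0,0],
    [0,0,0],
  ],
  squeeze=50,
)

```text
time: 12.12
eef_pos: [540.5, -83.4, 136.1]
ee_rot: [[0.001, -0.185, 0.983], [-0.0, 0.983, 0.185], [-1.0, -0.001, 0.001]]
wrist_force: [-0.8, 0.1, 1.1]
finger_gap: 0.335
```

Emit:
servo_tool(
  claw=[0.02,0.02,0.02,0.02],
  slide=[
    [-0.008,0,0],
    [-0.015,0,0],
    [-0.01,0,0],
    [0,0,0],
  ],
  rot=[
    [0,0,0],
    [0,0,0],
    [0,0,0],
    [0,0,0],
  ],
)

```text
time: 12.62
eef_pos: [540.2, -83.3, 171.1]
ee_rot: [[0.0, -0.186, 0.983], [-0.0, 0.983, 0.186], [-1.0, -0.0, 0.0]]
wrist_force: [-0.3, 0.3, -2.7]
finger_gap: 0.333
```

```bash
python3 - <<'E'
from plan import *
plan([541,-83,330],11)
E
```

```text
t 12.625 p [540.2 -83.3 171.1] F [-0.3  0.3 -2.7] gap 0.333 j [ 44.  29. -48. 107.  25.  56.  -5.]
n 3 rot/row [-0.1, 0.01, 0.0] total [-0.3  0.   0. ]
[[-0.053, 0.0001, 0.0003], [-0.053, 0.0001, 0.0003], [-0.053, 0.0001, 0.0003]]
```

Emit:
servo_tool(
  claw=[0.02,0.02,0.02,0.02,0.02,0.02,0.02],
  slide=[
    [-0.02,0,0],
    [-0.03,0,0],
    [-0.03,0,0],
    [-0.03,0,0],
    [-0.025,0,0],
    [-0.01,0,0],
    [0,0,0],
  ],
  rot=[
    [0,0,0],
    [0,0,0],
    [0,0,0],
    [0,0,0],
    [0,0,0],
    [0,0,0],
    [0,0,0],
  ],
)

```text
time: 13.5
eef_pos: [539.5, -82.1, 325.6]
ee_rot: [[0.001, -0.188, 0.982], [-0.001, 0.982, 0.188], [-1.0, -0.001, 0.001]]
wrist_force: [0.2, 0.8, -2.4]
finger_gap: 0.337
```

```bash
python3 - <<'E'
from plan import *
plan([623,267,300],11,maxmm=38)
im,d=snapshot('side'); cv2.imwrite('pics/s6.png',im)
E
```

```text
t 13.5 p [539.5 -82.1 325.6] F [ 0.2  0.8 -2.4] gap 0.337 j [ 49.  19. -54.  97.  16.  72.   3.]
n 10 rot/row [-0.02, 0.01, 0.0] total [-0.2  0.1  0. ]
[[0.0025, 0.0327, 0.0148], [0.0025, 0.0327, 0.0148], [0.0026, 0.0327, 0.0148], [0.0026, 0.0327, 0.0148], [0.0026, 0.0327, 0.0148], [0.0026, 0.0327, 0.0148], [0.0026, 0.0327, 0.0148], [0.0026, 0.0327, 0.0148], [0.0026, 0.0327, 0.0148], [0.0026, 0.0327, 0.0148]]
```

View pics/s6.png

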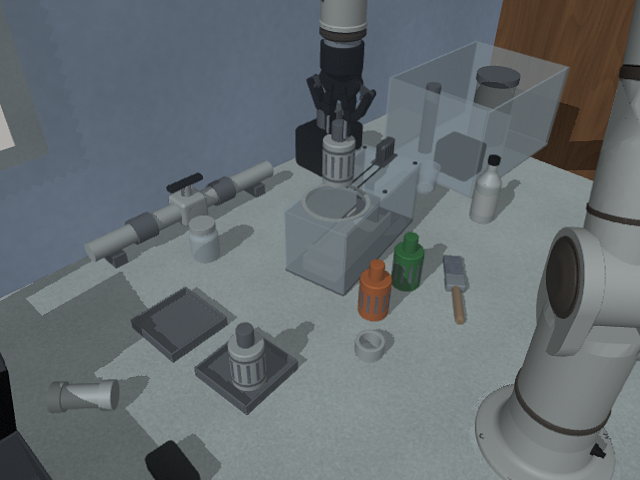

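Emit:
servo_tool(
  claw=[0.02,0.02,0.02,0.02,0.02,0.02,0.02,0.02,0.02,0.02,0.02],
  slide=[
    [0,0.02,0.009],
    [0,0.033,0.015],
    [0,0.033,0.015],
    [0,0.033,0.015],
    [0,0.033,0.015],
    [0,0.033,0.015],
    [0,0.033,0.015],
    [0,0.033,0.015],
    [0,0.03,0.014],
    [0,0.02,0.009],
    [0,0,0],
  ],
  rot=[
    [0,0,0],
    [0,0,0],
    [0,0,0],
    [0,0,0],
    [0,0,0],
    [0,0,0],
    [0,0,0],
    [0,0,0],
    [0,0,0],
    [0,0,0],
    [0,0,0],
  ],
)

```text
time: 14.92
eef_pos: [612.9, 244.2, 304.5]
ee_rot: [[-0.029, -0.185, 0.982], [-0.004, 0.983, 0.185], [-1.0, 0.002, -0.029]]
wrist_force: [0.8, -0.0, -2.7]
finger_gap: 0.333
```

```bash
python3 - <<'E'
from plan import *
plan([623,267,250],None,maxmm=38)
plan([623,267,250],11,maxmm=38)
E
```

```text
t 14.925 p [612.9 244.2 304.5] F [ 0.8 -0.  -2.7] gap 0.333 j [  9.  35. -51.  81.  26.  79. -32.]
n 2 rot/row [0.0, 0.0, 0.0] total [0. 0. 0.]
[[0.0271, 0.0102, 0.0079], [0.0271, 0.0102, 0.0079]]
t 14.925 p [612.9 244.2 304.5] F [ 0.8 -0.  -2.7] gap 0.333 j [  9.  35. -51.  81.  26.  79. -32.]
n 2 rot/row [-0.17, -0.83, -0.05] total [-0.3 -1.7 -0.1]
[[0.0271, 0.0102, 0.0079], [0.0272, 0.0102, 0.0075]]
```

Target: base at z≈4, so the TCP at release is about z 110.

Emit:
servo_tool(
  claw=[0.02,0.02,0.02,0.02,0.02,0.02],
  slide=[
    [0.005,0.01,0.007],
    [0.02,0.01,0.006],
    [0.03,0.001,0.001],
    [0.03,0,0],
    [0.02,0,0],
    [0,0,0],
  ],
  rot=[
    [0,-0.8,0],
    [0,-0.8,0],
    [0,0,0],
    [0,0,0],
    [0,0,0],
    [0,0,0],
  ],
)

```text
time: 15.68
eef_pos: [623.4, 262.7, 192.0]
ee_rot: [[-0.002, -0.179, 0.984], [-0.002, 0.984, 0.179], [-1.0, -0.002, -0.002]]
wrist_force: [0.0, 0.6, -1.9]
finger_gap: 0.332
```

```bash
python3 - <<'E'
from plan import *
plan([623,267,130],11,maxmm=38)
E
```

```text
t 15.675 p [623.4 262.7 192. ] F [ 0.   0.6 -1.9] gap 0.332 j [  6.  40. -48.  86.  32.  67. -37.]
n 2 rot/row [-0.35, -0.06, 0.06] total [-0.7 -0.1  0.1]
[[0.031, 0.0022, 0.0003], [0.031, 0.0022, 0.0003]]
```

Emit:
servo_tool(
  claw=[0.02,0.02,0.02,0.02,0.02],
  slide=[
    [0.01,0.003,0],
    [0.02,0.001,0],
    [0.02,0,0],
    [0.012,0,0],
    [0,0,0],
  ],
  rot=[
    [0,0,0],
    [0,0,0],
    [0,0,0],
    [0,0,0],
    [0,0,0],
  ],
)

```text
time: 16.3
eef_pos: [623.9, 267.1, 127.6]
ee_rot: [[0.001, -0.178, 0.984], [-0.001, 0.984, 0.178], [-1.0, -0.002, 0.001]]
wrist_force: [-0.4, -0.6, -2.7]
finger_gap: 0.337
```

```bash
python3 - <<'E'
from plan import *
plan([623,267,112],11,maxmm=38)
im,d=snapshot('side'); cv2.imwrite('pics/s7.png',cv2.resize(im[200:420,90:320],None,fx=2.7,fy=2.7))
im,d=snapshot('top'); cv2.imwrite('pics/t7.png',cv2.resize(im[120:330,120:320],None,fx=2.8,fy=2.8))
E
```

```text
t 16.3 p [623.9 267.1 127.6] F [-0.4 -0.6 -2.7] gap 0.337 j [  4.  44. -46.  89.  35.  62. -40.]
n 1 rot/row [-0.74, 0.07, 0.09] total [-0.7  0.1  0.1]
[[0.0156, 0.0001, -0.001]]
```

View pics/s7.png

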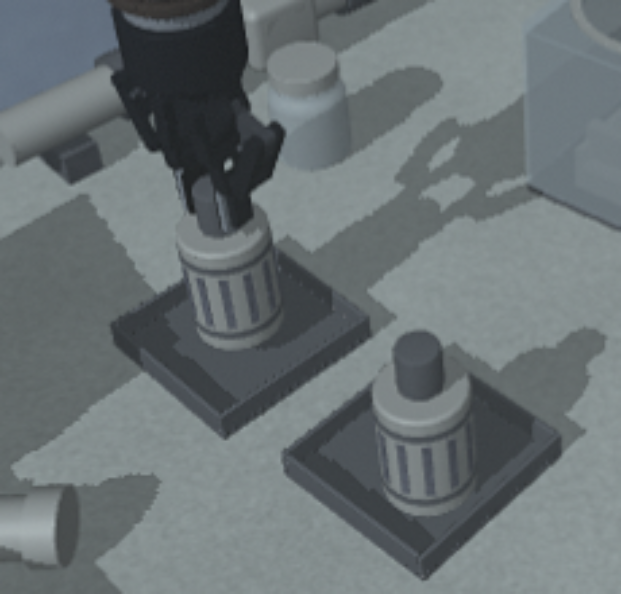

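View pics/t7.png

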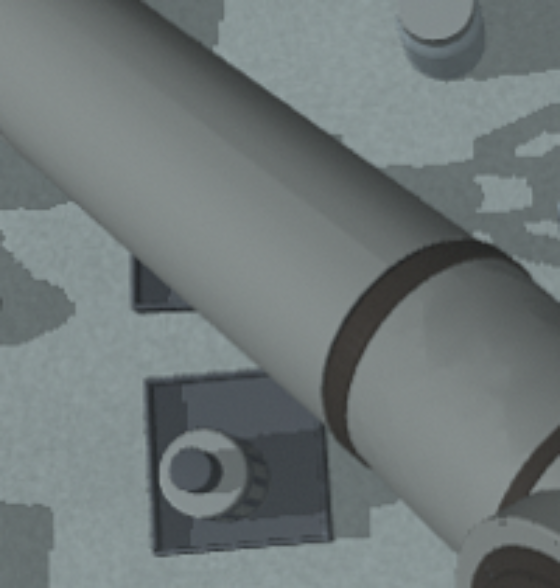

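Emit:
servo_tool(
  claw=[0.02,0.02,0.02,0.02,0.02],
  slide=[
    [0.004,0,0],
    [0.004,0,0],
    [0.003,0,0],
    [0.003,0,0],
    [0,0,0],
  ],
  rot=[
    [0,0,0],
    [0,0,0],
    [0,0,0],
    [0,0,0],
    [0,0,0],
  ],
)

```text
time: 17.02
eef_pos: [625.9, 268.2, 116.1]
ee_rot: [[0.006, -0.178, 0.984], [0.001, 0.984, 0.178], [-1.0, -0.0, 0.006]]
wrist_force: [0.2, -0.3, -3.6]
finger_gap: 0.334
```

Emit:
servo_tool(
  claw=[0.02,0.02,0.02],
  slide=[
    [0.002,0,-0.002],
    [0.002,0,0],
    [0,0,0],
  ],
  rot=[
    [0,0.3,0],
    [0,0,0],
    [0,0,0],
  ],
)

```text
time: 17.4
eef_pos: [623.9, 267.8, 111.9]
ee_rot: [[0.001, -0.178, 0.984], [-0.0, 0.984, 0.178], [-1.0, -0.0, 0.001]]
wrist_force: [-0.5, -0.6, -2.9]
finger_gap: 0.333
```

Emit:
servo_tool(
  claw=[0.02,0.02,0.02],
  slide=[
    [0.0015,0,0],
    [0.0015,0,0],
    [0,0,0],
  ],
  rot=[
    [0,0,0],
    [0,0,0],
    [0,0,0],
  ],
)

```text
time: 17.77
eef_pos: [624.2, 268.4, 110.4]
ee_rot: [[0.002, -0.178, 0.984], [0.0, 0.984, 0.178], [-1.0, -0.0, 0.002]]
wrist_force: [-0.5, 0.9, -3.7]
finger_gap: 0.333
```

Emit:
servo_tool(
  claw=[0.02,0.02,0.02],
  slide=[
    [0.002,0,0],
    [0.002,0,0],
    [0,0,0],
  ],
  rot=[
    [0,0,0],
    [0,0,0],
    [0,0,0],
  ],
)

```text
time: 18.15
eef_pos: [624.6, 269.1, 110.5]
ee_rot: [[0.004, -0.178, 0.984], [-0.0, 0.984, 0.178], [-1.0, -0.001, 0.004]]
wrist_force: [0.1, -0.9, -2.9]
finger_gap: 0.333
```

Emit:
servo_tool(
  claw=[0.02,0.02,0.02],
  slide=[
    [0.003,0,0],
    [0.003,0,0],
    [0.003,0,0],
  ],
  rot=[
    [0,0,0],
    [0,0,0],
    [0,0,0],
  ],
)

```text
time: 18.52
eef_pos: [625.2, 269.8, 110.1]
ee_rot: [[0.007, -0.177, 0.984], [-0.002, 0.984, 0.177], [-1.0, -0.004, 0.007]]
wrist_force: [-7.0, -4.1, 20.1]
finger_gap: 0.332
```

It is in contact at TCP z 110.1, as predicted. I'll relax the downward press and then open.

Emit:
servo_tool(
  claw=[0.02,0.02,0.02],
  slide=[
    [-0.0005,0,0],
    [0,0,0],
    [0,0,0],
  ],
  rot=[
    [0,0.3,0],
    [0,0,0],
    [0,0,0],
  ],
)

```text
time: 18.9
eef_pos: [625.4, 269.7, 110.2]
ee_rot: [[0.002, -0.177, 0.984], [-0.003, 0.984, 0.177], [-1.0, -0.004, 0.002]]
wrist_force: [-1.9, -0.9, 2.2]
finger_gap: 0.336
```

Emit:
servo_tool(
  claw=[0.035,0.045,0.055,0.06,0.06],
  slide=[
    [0,0,0],
    [0,0,0],
    [0,0,0],
    [0,0,0],
    [0,0,0],
  ],
  rot=[
    [0,0,0],
    [0,0,0],
    [0,0,0],
    [0,0,0],
    [0,0,0],
  ],
)

```text
time: 19.52
eef_pos: [625.9, 270.3, 110.1]
ee_rot: [[0.003, -0.177, 0.984], [-0.002, 0.984, 0.177], [-1.0, -0.003, 0.003]]
wrist_force: [0.4, 0.5, 0.1]
finger_gap: 0.7
```

Emit:
servo_tool(
  claw=[0.06,0.06,0.06,0.06,0.06,0.06,0.06],
  slide=[
    [-0.01,0,0],
    [-0.015,0,0],
    [-0.02,0,0],
    [-0.03,0,0],
    [-0.03,0,0],
    [-0.02,0,0],
    [0,0,0],
  ],
  rot=[
    [0,0,0],
    [0,0,0],
    [0,0,0],
    [0,0,0],
    [0,0,0],
    [0,0,0],
    [0,0,0],
  ],
)

```text
time: 20.4
eef_pos: [626.3, 271.8, 246.7]
ee_rot: [[0.008, -0.177, 0.984], [0.0, 0.984, 0.177], [-1.0, -0.001, 0.008]]
wrist_force: [0.2, -0.7, -0.8]
finger_gap: 0.703
```

```bash
python3 - <<'E'
from plan import *
print(read_state()['wrist_force'])
im,d=snapshot('side'); cv2.imwrite('pics/s8.png',im)
im,d=snapshot('top'); cv2.imwrite('pics/t8.png',im)
E
```

```text
[ 0.24761422 -0.6974796  -0.77468643]
```

View pics/s8.png

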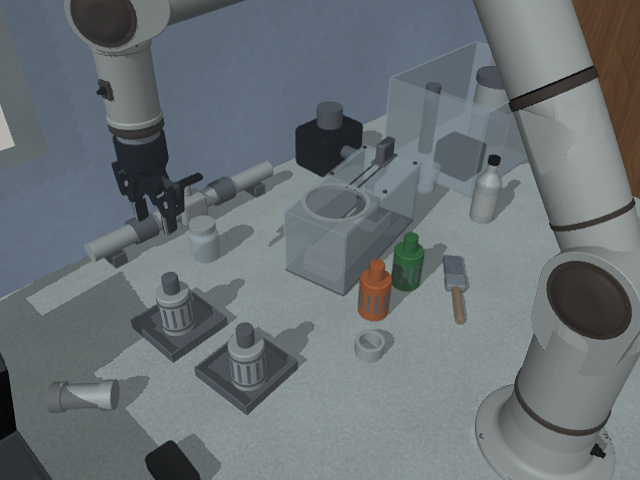

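The cartridge stands upright in the empty dish, at about (310,177). The spent one is untouched at (365,247), the fin is home at (150,385), and the gripper is clear. Handing in.

```bash
python3 - <<'E'
from h import *
im,d=snapshot('side'); P=[]
for r in spot_point('cartridge','side')[:4]: print(r, onz('side',r['at'],4).round(1))
for r in spot_point('slider_grip','side')[:1]: print(r, onz('side',r['at'],191).round(1))
print(job_done())
E
```

```text
{'at': [283.7, 406.0], 'score': 0.92} [ 382.9 -141.5    4. ]
{'at': [310.6, 370.6], 'score': 0.92} [383.9 -26.1   4. ]
{'at': [323.5, 175.4], 'score': 0.57} [630.6 270.5   4. ]
{'at': [148.1, 386.0], 'score': 0.79} [ 584.4 -297.1  191. ]
the job is handed in; nothing more can be done
None
```

The job is done and handed in at about 20.5 s of the 64 s allowed.

- **Slider:** I pushed it by its fin about 110 mm to the end stop. At the stop the force rose from 12 to about 26 N with no further travel. I opened the jaws there and it returned by itself. The depth image then put the fin at (581, -288) mm, its starting place.
- **Cartridge:** I gripped it by the knob through the port, lifted it out and lowered it into the empty dish. It touched down where predicted, with the TCP at z 110 mm. The touchdown press peaked at about 22 N, which I eased off before opening the jaws.

**Last checks:** The final side picture shows the cartridge upright in the dish, at about (630, 270) mm by the network and (625, 269) mm by the arm. The dish centre is at about (623, 267) mm. The spent cartridge is untouched, the slider is home and the gripper is clear, with wrist force near 0.

**What disagreed:** The network's last fin position, (584, -297) mm, is about 9 mm from the depth image's. It gave nearly the same offset before the slider was touched, so I took it as the network's own error. I saved a final top picture but did not look at it, so the last checks are from the side camera only.

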